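Unbolt the punch case and swing its lid back onto the stop

ROBOT

A 7-joint arm with a two-finger parallel gripper is mounted at the origin on a cart in front of the work surface, level with it; the furniture and walls round the work are solid. World frame = base frame: x ahead of the robot, y to its left, z up, the work surface at z = 0. Lengths are in m, angles in rad, forces in N, time in s.
With the tool pointing down it reaches from about 0.4 to 0.85 m from the base axis. Payload 4.5 kg.
Tool frame: the origin (TCP) lies midway between the tips of the shut fingers; the grasp point (between the pads) lies 19 mm behind it; z points along the fingers, y is the direction in which the jaws open and shut (so a half turn about z gives the same grasp; the last joint's range is limited). The gripper opens to 88 mm and grips with 3 to 60 N. Pads are 18 mm wide; open, the fingers measure 123 mm over their backs; the gripper's body (75 mm by 187 mm) begins 45 mm behind the grasp point.
Start: joints at [-1.103, 0.689, -0.195, 1.565, 0.157, 0.902, -0.215], TCP at [0.263, 0.567, 0.239] pointing down, gripper open.
Joint ranges: [-3.01, 3.01], [-0.46, 2.08], [-1.47, 1.51], [0.13, 2.56], [-1, 4.14], [0.04, 2.09], [-2.66, 2.66]. Speed limits (rad/s): [2.57, 2.57, 3.14, 3.14, 3.14, 3.14, 3.14].

INTERFACE

Orientations are given as a unit quaternion [x, y, z, w].
In Python, from plant import get_state, snapshot, finish_job, find_in gives the robot as it stands.
- The arm moves only by the shell command python3 -m creep 'ROWS' [OPENING] [FORCE]. ROWS is JSON, one flat list of numbers, 6 for each row, row after row: the shift along the tool's x, y, z in mm, then the turn, a rotation vector about the tool's x, y, z in degrees. In form: [tx, ty, tz, wx, wy, wz, tx, ty, tz, wx, wy, wz, ...]. A call has 1 to 5 rows; each row shifts and turns the pose as measured when the row begins, along the tool's axes as they then stand; what a row does not reach is not made up. A row lasts 1/12 s, in which the tool goes at most 41.7 mm and 7.16 degrees, less where a joint would pass 70% of its speed; a pose out of reach is approached as far as the arm can. A call is refused whole if a number of a shift passes 41.7 or a number of a turn 7.16, either way. A call with a gripper value outside its range is refused whole. OPENING is the finger opening in mm, from 0 to 88.1, set as the call begins (- or left out, the last holds). The fingers move at their own pace and stop on an object; FORCE is the grip in N (left out, the last holds). Time passes only in rows, so rows that do not move let the fingers close. It gives the time, the measured TCP pose, the force and the opening at its end, in the units of the state.
- get_state(): the state, without advancing time (a new reading comes with each control period).
- snapshot(name): name is "side" or "top"; returns a dict with "color" (480x640x3 uint8, red, green, blue), "intrinsics" (3x3 intrinsics, pixels), "extrinsics" (4x4, takes a point from world to camera coordinates). Camera axes: x right, y down, z forward; pixel columns grow to the right and rows downward; lengths in m; the calibration is good to about 2 mm. A picture is of the moment at which its call begins. There is no depth.
- finish_job(): hands the job in, once; it reports no verdict.
Trained networks look in the newest picture that a camera, given by its name, has taken for a name from the list of things; names that differ only in an ending like _2 or _b are one class to them, and where a whole thing is asked for, a point or a joint stands for the part that bears it (a point fixed in the world has none). Each returns a list of dicts, best first, with "score" (0 to 1); they miss things now and then, are a little off and sometimes report something else, mostly with a low value. They report only what shows in the picture. A call takes as long as a camera call.
- find_in(thing, camera): "xy" ([column, row] in pixels, amid what is visible of it).
The state is a dict: "clock": time; "q": joint angles; "qd": joint speeds; "joint_torque": joint torques, N m; "tool_pos": TCP position; "eef_rot": TCP orientation; "contact_force": force on the tool from outside, world axes, zero at the start; "moment": the same for the moment, N m; "opening": opening from 0.0 (shut) to 1.0 (fully open).
Only numpy, scipy, OpenCV 4.12 (cv2) and the standard library are available. Lean on these libraries where they do the work, as an engineer would, in place of code of your own. Each camera call takes 0.05 s, during which the arm holds its last target.

TASK

Get the green punch case ready for use: slide its brass-knobbed bolt fully back, then lift the lid by its red grip and swing it over until it meets the rubber buffer of the stop behind the case. Press it home there gently, watching the force, and leave it resting on the buffer; do not disturb the things lying around.

Things in the scene. Friction and masses are not known exactly. Their poses are not given: they have to be found in the camera images.
- case: Green steel punch case, 120 (x) x 300 (y) x 85 mm high without its lid, fixed to the bench. Origin: centre of its underside; +x to its rear (hinge), -x to its front (bolt and grip), z up; its y axis runs along hinge and bolt. The lid is an 8 mm plate, its top 93 mm above the bench.
- bolt_knob (a point): Middle of the brass bolt knob, an upright pin of 12 mm diameter, 26 mm in front of the case's front wall; this point is 104.5 mm above the bench, the pin's top 114 mm, the bolt guides below it 84 mm. Slides only sideways, toward the case's -y. Nothing within 65 mm either side stands higher than the guides; the lid behind does, by 9 mm.
- bolt (a joint): Travel of the bolt in m: 0 locked (over the lid's tongue), 0.030 fully back, at its end; the lid is free from about 0.025. A few N of friction; stays where it is left. The knob moves toward the case's -y as the value grows.
- lid_grip (a point): Centre of the lid's red grip: a roller of 16 mm diameter, 26 mm long, its axis parallel to the hinge, on a 14 mm wide arm 30 mm beyond the lid's front edge; 89 mm above the bench when shut. Pinched from above by its two flat ends (fingers closing along the case's y) it turns between the fingers as the lid swings, so the hand may keep pointing down.
- lid_hinge (a point): Point on the hinge axis (parallel to the case's y, along its rear top edge, 85 mm above the bench), in line with the grip. The grip's centre moves on a circle of 153 mm radius about it and lies 4 mm higher than it when the lid is shut.
- lid (a joint): Opening angle of the lid in rad: 0 shut, pi/2 upright; it swings up and over to the rear. Stiff friction hinge (0.3 N m, about 2 N of push at the grip): the lid (0.3 to 0.65 kg) stays where it is left and does not fall onto the stop. It meets the stop somewhere between 1.65 and 1.98 rad, differing every time.
- stop: Steel bracket on the case's rear wall, 178 mm high, with a rubber-tipped buffer screw (setting unknown) that meets the lid 80 mm from the hinge, so it feels about twice the push at the grip, less the hinge's friction; the rubber yields 1 mm per 8 N. Home: 5 N or more on it for 0.3 s (some 5 N push at the grip); over 30 N (some 17 N push) harms it. Origin: on the bench, foot of that wall.
- grease_tin: Blue and yellow tin, 67 mm across, 60 mm high; bystander. Origin: centre of its underside.
- torch_black: Black torch, 136 x 40 mm, lying; bystander. Origin: under its middle.
- black_case: Slim black drill case, 155 x 86 x 24 mm; bystander. Origin: centre of its underside.
- plier_green: Pliers with green handles, 200 x 51 x 15 mm; bystander. Origin: under its middle.

How it is judged:
On the way, in this order (a step that is already met when the one before it is completed fails the run):
1. the bolt is slid back with the lid still shut (value of joint bolt above 0.027 m and value of joint lid below 0.15 rad), for 0.1 s.
2. the lid is swung up past upright (value of joint lid above 1.57 rad).
3. the lid is pressed home on the rubber buffer with 5 N or more for 0.3 s (contact force between stop and anything else above 5 N and value of joint lid above 1.6 rad), for 0.3 s.
At the end, for the whole second after the job is handed in: The lid stands past upright (over 1.6 rad), still, resting against the rubber buffer (contact force over 0.2 N), let go by the robot, and the bolt is still back (25 mm or more) (value of joint lid above 1.6 rad and velocity of joint lid between -0.05 and 0.05 rad/s and contact force between stop and anything else above 0.2 N and value of joint bolt above 0.025 m); the robot touches nothing.
It fails at once if the rubber buffer is loaded with more than 30 N (lid slammed or forced against its stop) (contact force between stop and anything else above 30 N).
It fails at once if a bystander is moved by more than 20 mm (distance of any of grease_tin, torch_black, black_case, plier_green from where it was at the start of the episode above 0.02 m).
It also fails if it takes over 67 s, if anything falls off the work surface, if the arm or the gripper's body presses on something with over 40 N, if the wrist force passes 120 N, or if a joint passes its speed limit or range.

## Working session

There is one attempt and no reset: what is moved stays moved. The work goes in short steps, Python scripts to look and compute and a shell command to move; the robot and the scene stay as the last step left them, time stands still between calls to the robot, and variables do not carry over. Pictures are saved under pics/ and viewed, and the job is handed in when it is done.

```bash
ls; mkdir -p pics
cat > h.py <<'E'
import numpy as np, cv2
from plant import get_state, snapshot, finish_job, find_in
from scipy.spatial.transform import Rotation as R
def snap(cam,fn=None):
    s=snapshot(cam)
    if fn: cv2.imwrite(fn,s["color"][:,:,::-1])
    return s
def ray(s,uv):
    K=np.array(s["intrinsics"]);E=np.array(s["extrinsics"])
    d=E[:3,:3].T@np.linalg.solve(K,[uv[0],uv[1],1.]); o=-E[:3,:3].T@E[:3,3]
    return o,d/np.linalg.norm(d)
def atz(s,uv,z):
    o,d=ray(s,uv); return o+d*(z-o[2])/d[2]
def proj(s,p):
    K=np.array(s["intrinsics"]);E=np.array(s["extrinsics"])
    c=K@(E[:3,:3]@np.array(p)+E[:3,3]); return c[:2]/c[2]
def tri(s1,u1,s2,u2):
    o1,d1=ray(s1,u1);o2,d2=ray(s2,u2)
    t=np.linalg.lstsq(np.c_[d1,-d2],o2-o1,rcond=None)[0]
    a=o1+d1*t[0];b=o2+d2*t[1]; return (a+b)/2,np.linalg.norm(a-b)
E
cat > a.py <<'E'
from h import *
np.set_printoptions(precision=4,suppress=True)
S={c:snap(c,f"pics/{c}0.png") for c in("side","top")}
import pickle;pickle.dump(S,open("S0.pkl","wb"))
for c in S: print(c,"cam at",ray(S[c],(320,240)))
for t in["case","bolt_knob","lid_grip","lid_hinge","stop","grease_tin","torch_black","black_case","plier_green"]:
  for c in S: print(t,c,[(np.round(d["xy"],1).tolist(),round(d["score"],2)) for d in find_in(t,c)[:3]])
st=get_state()
print({k:np.round(v,3) for k,v in st.items()})
print(R.from_quat(st["eef_rot"]).as_matrix())
E
python3 a.py
```

```text
pics
side cam at (array([ 1.3107, -0.9798,  0.5585]), array([-0.5986,  0.6987, -0.3918]))
top cam at (array([ 0.4907, -0.1281,  1.1024]), array([ 0.0614, -0.0211, -0.9979]))
case side [([339.0, 245.0], 0.81)]
case top [([268.6, 228.6], 0.75)]
bolt_knob side [([289.5, 221.4], 0.71)]
bolt_knob top [([312.3, 271.7], 0.75)]
lid_grip side [([337.9, 230.0], 0.78)]
lid_grip top [([265.9, 231.7], 0.89)]
lid_hinge side [([340.1, 242.1], 0.75)]
lid_hinge top [([268.8, 231.9], 0.86)]
stop side [([387.4, 239.6], 0.72)]
stop top [([267.1, 173.6], 0.69)]
grease_tin side [([444.1, 244.8], 0.58), ([340.0, 243.2], 0.36)]
grease_tin top [([210.9, 147.1], 0.89)]
torch_black side [([188.8, 268.9], 0.75)]
torch_black top [([398.6, 312.9], 0.77)]
black_case side [([245.3, 302.0], 0.98), ([443.3, 243.8], 0.66)]
black_case top [([396.3, 235.9], 0.58), ([267.4, 231.0], 0.5)]
plier_green side [([326.0, 307.6], 0.88)]
plier_green top [([349.2, 176.7], 0.65)]
{'clock': np.float64(1.0), 'q': array([-1.103,  0.689, -0.195,  1.565,  0.157,  0.902, -0.215]), 'qd': array([-0.   , -0.001,  0.001,  0.   ,  0.001,  0.   , -0.001]), 'joint_torque': array([  0.   , -52.75 ,  -1.267, -15.375,  -0.052,  -0.001,   0.   ]), 'tool_pos': array([0.263, 0.567, 0.239]), 'eef_rot': array([0.215, 0.977, 0.   , 0.   ]), 'contact_force': array([-0.013, -0.445,  0.162]), 'moment': array([-0.004, -0.019, -0.003]), 'opening': np.float64(1.003)}
[[-0.9074  0.4204  0.0001]
 [ 0.4204  0.9074  0.0001]
 [-0.      0.0001 -1.    ]]
```

View pics/side0.png

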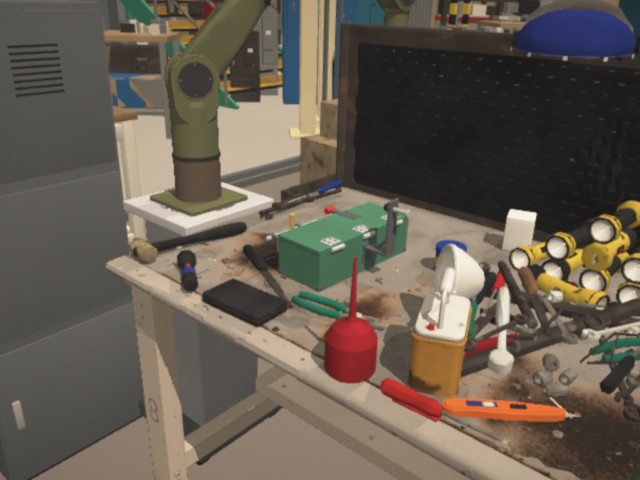

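View pics/top0.png

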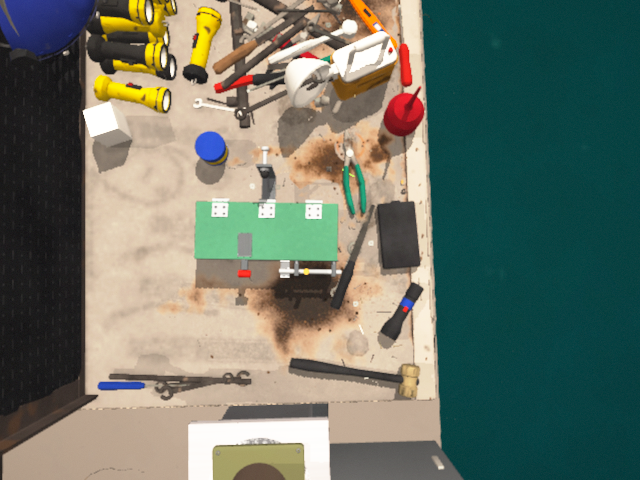

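Run:
```python
from h import *
import pickle
S=pickle.load(open("S0.pkl","rb"))
for c,(x,y,w,h) in {"top":(180,120,200,220),"side":(250,170,170,140)}.items():
    im=S[c]["color"][y:y+h,x:x+w,::-1]
    k=min(800/w,600/h)
    k=int(k*2)/2
    cv2.imwrite(f"pics/{c}0z.png",cv2.resize(im,None,fx=k,fy=k,interpolation=cv2.INTER_CUBIC)); print(c,k)
```

```text
top 2.5
side 4.0
```

View pics/side0z.png

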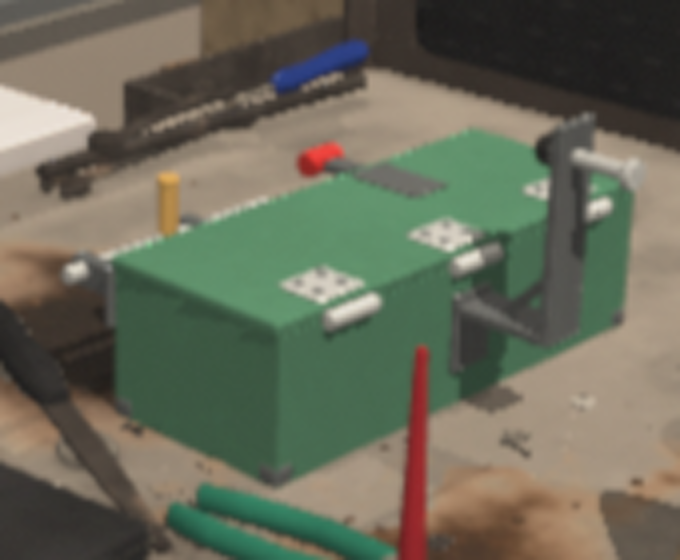

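View pics/top0z.png

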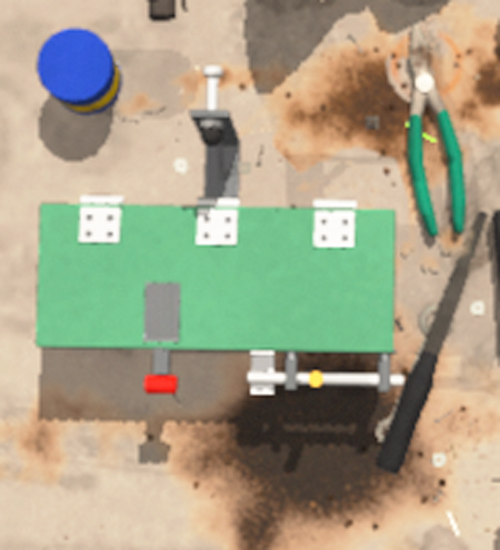

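Run:
```python
from h import *
import pickle
np.set_printoptions(precision=4,suppress=True)
S=pickle.load(open("S0.pkl","rb"))
s,t=S["side"],S["top"]
print(proj(t,(0,0,0)),proj(t,(.263,.567,.239)),proj(s,(0,0,0)),proj(s,(.263,.567,.239)))
print("knob",atz(t,(306,271.5),.114), atz(s,(292,214),.114))
print("grip",atz(t,(244.5,273),.092), atz(s,(330,209),.092))
# lid top corners (z .093) in top view
for uv in [(195.5,201),(337,204.5),(337.5,260.5),(195,258.5)]: print("corner",atz(t,uv,.093))
```

```text
[259.5981 490.071 ] [-78.2498 409.1209] [198.4932 198.9331] [389.444 105.217]
knob [ 0.487  -0.1182  0.114 ] [ 0.4918 -0.1202  0.114 ]
grip [0.4873 0.0121 0.092 ] [0.4921 0.0094 0.092 ]
corner [0.6432 0.1135 0.093 ]
corner [ 0.6277 -0.1879  0.093 ]
corner [ 0.5083 -0.1853  0.093 ]
corner [0.5208 0.116  0.093 ]
```

Run:
```python
from h import *
import pickle
np.set_printoptions(precision=4,suppress=True)
S=pickle.load(open("S0.pkl","rb"))
s,t=S["side"],S["top"]
for c,(x,y,w,h) in {"top":(0,300,160,140),"side":(280,0,200,220)}.items():
    im=S[c]["color"][y:y+h,x:x+w,::-1]
    k=int(min(800/w,600/h)*2)/2
    cv2.imwrite(f"pics/{c}0p.png",cv2.resize(im,None,fx=k,fy=k,interpolation=cv2.INTER_CUBIC)); print(c,k)
for uv in [(85,408),(84,395),(82,100),(0,440)]: print(atz(t,uv,0), atz(t,uv,.3))
p=atz(t,(85,405),0)
for z in (0,.1,.2,.3,.4,.5): print(z,proj(s,[p[0],p[1],z]),proj(t,[p[0],p[1],z]))
```

```text
top 4.0
side 2.5
[0.1919 0.3913 0.    ] [0.2732 0.25   0.3   ]
[0.2209 0.3936 0.    ] [0.2943 0.2517 0.3   ]
[0.9041 0.3999 0.    ] [0.7916 0.2562 0.3   ]
[0.1267 0.5822 0.    ] [0.2257 0.3889 0.3   ]
0 [336.1583 184.7374] [ 85. 405.]
0.1 [337.1912 154.1124] [ 61.9915 418.8022]
0.2 [338.2699 122.1333] [ 33.76   435.7374]
0.3 [339.3972  88.7083] [ -1.7003 457.0091]
0.4 [340.5768  53.7369] [-47.5738 484.5273]
0.5 [341.8122  17.1094] [-109.2368  521.5172]
```

View pics/side0p.png

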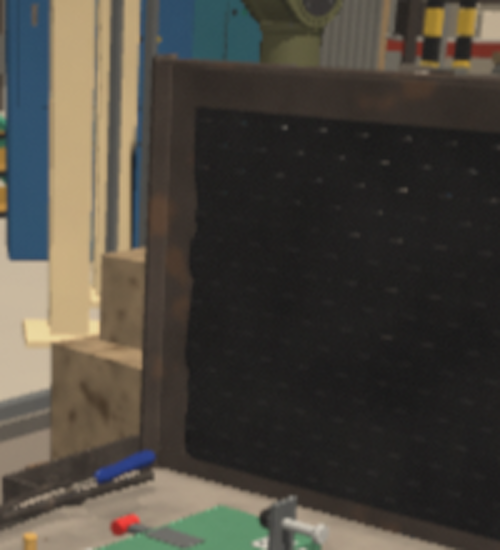

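View pics/top0p.png

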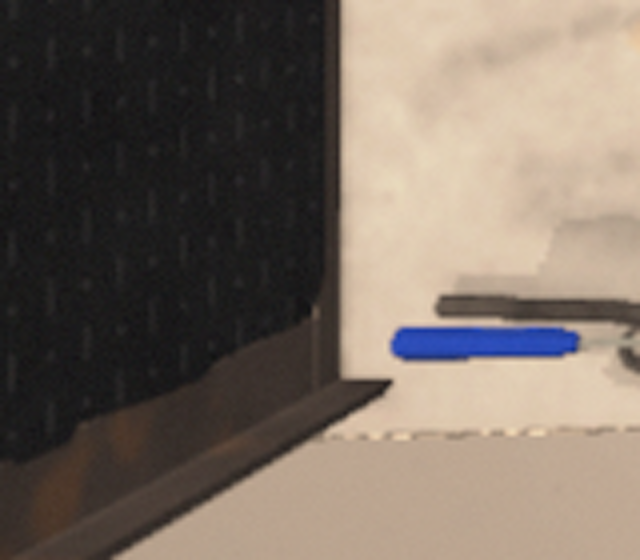

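The arm starts behind the black panel (plane y≈0.39, top z≈0.48, near edge x≈0.2). The knob is at top-view pixel (306,271) and the red grip at (244,273). I'll go straight up first, then over the panel.

```bash
python3 -m creep '[0,0,-20,0,0,0, 0,0,-40,0,0,0, 0,0,-40,0,0,0, 0,0,-40,0,0,0, 0,0,-40,0,0,0]' 20 10
```

```text
clock: 1.42
tool_pos: [0.2611, 0.562, 0.4146]
eef_rot: [0.215, 0.977, -0.012, -0.002]
contact_force: [0.2, 0.5, 0.3]
opening: 0.646
```

```bash
python3 -m creep '[0,0,-41,0,0,0, 0,0,-41,0,0,0, 0,0,-41,0,0,0, 0,0,-41,0,0,0, 0,0,-20,0,0,0]'
python3 - <<'E'
from h import *
snap("side","pics/side1.png"); print(get_state()["q"])
E
```

```text
clock: 1.83
tool_pos: [0.2618, 0.5634, 0.6074]
eef_rot: [0.215, 0.977, -0.008, -0.002]
contact_force: [0.4, 0.7, -0.3]
opening: 0.271
[-1.14612178  0.5577777  -0.18144474  0.68345227  0.09958295  1.91748824
 -0.12976508]
```

View pics/side1.png

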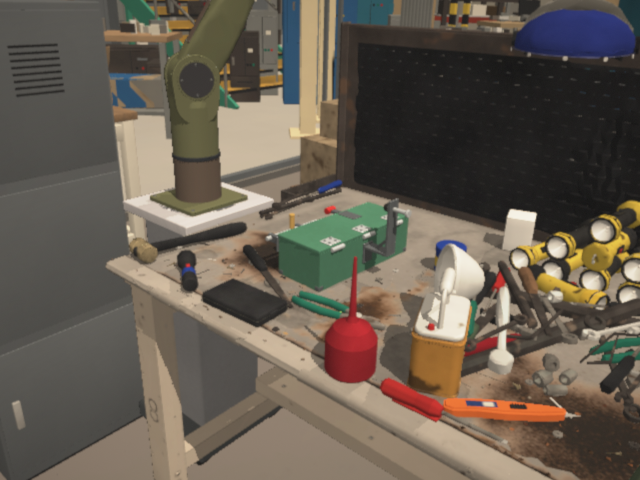

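```bash
cat > go.py <<'E'
from h import *
import sys
# usage: go.py x y z  yawdeg(case y, ccw from world y)
np.set_printoptions(precision=2,suppress=True)
st=get_state(); p=np.array(st["tool_pos"]); Rm=R.from_quat(st["eef_rot"])
tgt=np.array(list(map(float,sys.argv[1:4]))); a=np.radians(float(sys.argv[4]))
y=np.array([-np.sin(a),np.cos(a),0]); z=np.array([0,0,-1.]); x=np.cross(y,z)
T=R.from_matrix(np.c_[x,y,z])
print("pos",p*1000,"shift tool mm",Rm.inv().apply(tgt-p)*1000,"turn deg",np.degrees((Rm.inv()*T).as_rotvec()),"shift in goal axes",T.inv().apply(tgt-p)*1000)
print("F",np.array(st["contact_force"]),"open",st["opening"]*88.1,"t",st["clock"])
E
python3 go.py 0.45 0 0.55 -2.6
```

```text
pos [261.9  564.05 609.78] shift tool mm [-407.38 -432.4    64.66] turn deg [ -0.65  -0.14 -22.2 ] shift in goal axes [-213.5  -554.94   59.78]
F [-0.69 -1.97  1.42] open 20.71479457737644 t 1.8833
```

```bash
python3 -m creep '[-25,-28,0,0,0,0, -27,-29,0,0,0,0, -27,-29,0,0,0,0, -27,-29,0,0,0,0, -27,-29,0,0,0,0]'; python3 go.py 0.45 0 0.55 -2.6
```

```text
clock: 2.3
tool_pos: [0.3203, 0.381, 0.6059]
eef_rot: [0.207, 0.978, -0.005, -0.004]
contact_force: [0.8, 0.6, -0.7]
opening: 0.226
pos [320.26 381.03 605.93] shift tool mm [-273.19 -295.25   57.78] turn deg [ -0.61  -0.48 -21.27] shift in goal axes [-146.89 -374.75   55.93]
F [ 0.8   0.59 -0.72] open 19.920297842837357 t 2.3
```

```bash
python3 -m creep '[-28,-30,0,0,0,0, -28,-30,0,0,0,0, -28,-30,0,0,0,-5, -28,-30,5,0,0,-5, -28,-30,10,0,0,-5]' 60; python3 go.py 0.45 0 0.55 -2.6
```

```text
clock: 2.72
tool_pos: [0.3942, 0.1887, 0.5941]
eef_rot: [0.073, 0.997, -0.003, -0.003]
contact_force: [1.2, 0.6, 0.4]
opening: 0.583
pos [394.23 188.72 594.14] shift tool mm [ -83.   -178.22   44.96] turn deg [-0.38 -0.3  -5.82] shift in goal axes [ -64.27 -186.     44.14]
F [1.18 0.61 0.36] open 51.40063115612049 t 2.7167
```

```bash
python3 -m creep '[-20,-41,30,0,0,-3, -20,-41,40,0,0,-3, -20,-41,40,0,0,0, -20,-41,40,0,0,0, -20,-41,40,0,0,0]'; python3 go.py 0.488 -0.119 0.18 -2.6
```

```text
clock: 3.13
tool_pos: [0.4545, 0.0367, 0.4646]
eef_rot: [0.019, 1.0, -0.001, 0.004]
contact_force: [1.1, 0.2, -0.7]
opening: 0.681
pos [454.51  36.74 464.64] shift tool mm [ -36.84 -153.94  285.21] turn deg [-0.09  0.5   0.45] shift in goal axes [ -40.52 -154.06  284.64]
F [ 1.08  0.24 -0.67] open 60.028847618541825 t 3.1333
```

```bash
python3 -m creep '[-9,-37,38,0,0,0, -9,-37,38,0,0,0, -9,-37,38,0,0,0, -9,-37,38,0,0,0, -4,-7,38,0,0,0]'; python3 go.py 0.488 -0.119 0.18 -2.6
```

```text
clock: 3.55
tool_pos: [0.4842, -0.0923, 0.3102]
eef_rot: [0.022, 1.0, -0.003, 0.009]
contact_force: [1.1, -0.4, -0.1]
opening: 0.678
pos [484.22 -92.29 310.17] shift tool mm [ -2.56 -25.9  130.36] turn deg [-0.27  1.05  0.08] shift in goal axes [ -4.98 -26.51 130.17]
F [ 1.11 -0.45 -0.06] open 59.693363933998846 t 3.55
```

```bash
python3 -m creep '[-1,-8,35,0,1,0, -1,-8,35,0,0,0, -1,-8,35,0,0,0, 0,-2,20,0,0,0, 0,0,0,0,0,0]'; python3 go.py 0.488 -0.119 0.18 -2.6
python3 - <<'E'
from h import *
np.set_printoptions(precision=2,suppress=True)
for c,(x,y,w,h) in {"top":(180,150,200,180),"side":(240,140,170,140)}.items():
    s=snap(c); im=s["color"][y:y+h,x:x+w,::-1]
    k=3.5
    cv2.imwrite(f"pics/{c}2.png",cv2.resize(im,None,fx=k,fy=k,interpolation=cv2.INTER_CUBIC))
    print(c,"tcp",proj(s,get_state()["tool_pos"]))
E
```

```text
clock: 3.97
tool_pos: [0.4832, -0.124, 0.1745]
eef_rot: [0.025, 1.0, -0.002, -0.003]
contact_force: [-1.0, -0.7, 0.7]
opening: 0.681
pos [ 483.2  -123.98  174.49] shift tool mm [-4.5   5.19 -5.57] turn deg [-0.29 -0.39 -0.31] shift in goal axes [-4.57  5.19 -5.51]
F [-0.96 -0.68  0.72] open 59.99077998874179 t 3.9667
top tcp [308.73 273.16]
side tcp [288.72 185.91]
```

View pics/top2.png

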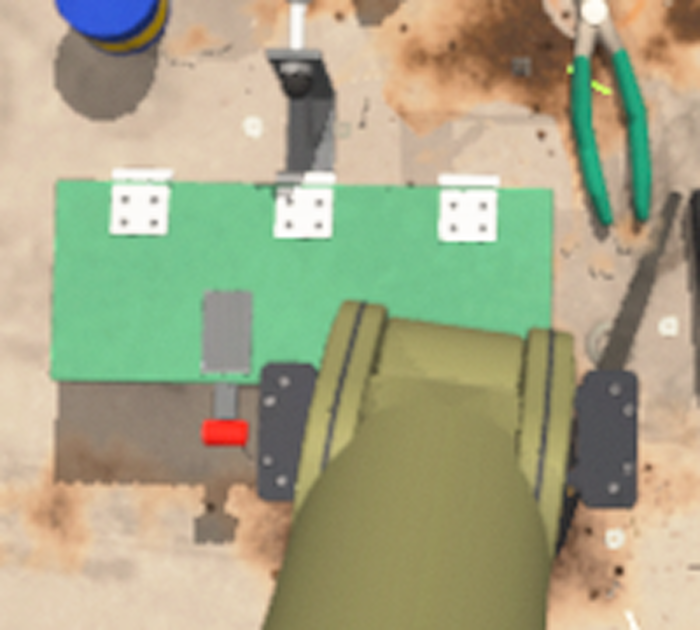

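View pics/side2.png

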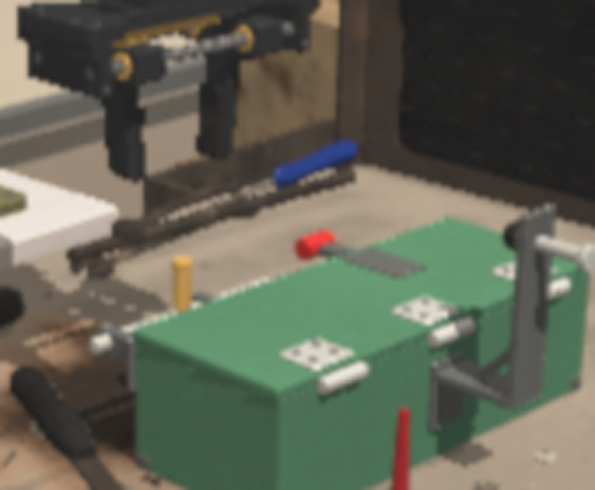

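Side view: the open fingers hang above and straddle the brass pin, whose top is at about (292,214). There is nothing else between them, so I'll correct by 5 mm and go down.

```bash
python3 -m creep '[-4,5,20,0,0,0, 0,0,20,0,0,0, 0,0,20,0,0,0, 0,0,0,0,0,0]'; python3 go.py 0.488 -0.119 0.0915 -2.6
```

```text
clock: 4.4
tool_pos: [0.4974, -0.1184, 0.1243]
eef_rot: [0.024, 1.0, -0.003, 0.008]
contact_force: [-0.0, 0.1, 0.2]
opening: 0.682
pos [ 497.37 -118.36  124.31] shift tool mm [ 9.89 -0.88 32.65] turn deg [-0.36  0.98 -0.14] shift in goal axes [ 9.34 -1.07 32.81]
F [-0.01  0.1   0.2 ] open 60.04832867304689 t 4.4
```

```bash
python3 -m creep '[9,0,0,0,1,0, 0,0,0,0,0,0]'; python3 go.py 0.488 -0.119 0.0915 -2.6
```

```text
clock: 4.57
tool_pos: [0.4898, -0.1174, 0.1273]
eef_rot: [0.023, 1.0, -0.003, 0.001]
contact_force: [-0.5, 0.1, 0.4]
opening: 0.684
pos [ 489.75 -117.37  127.33] shift tool mm [ 1.77 -1.47 35.83] turn deg [-0.37  0.15 -0.07] shift in goal axes [ 1.67 -1.7  35.83]
F [-0.5   0.11  0.41] open 60.220355864605935 t 4.5667
```

```bash
python3 -m creep '[2,-1,12,0,0,0, 0,0,12,0,0,0, 0,0,8,0,0,0, 0,0,0,0,0,0]'; python3 go.py 0.488 -0.119 0.0915 -2.6
```

```text
clock: 4.9
tool_pos: [0.4923, -0.119, 0.102]
eef_rot: [0.023, 1.0, -0.004, 0.008]
contact_force: [0.5, -0.1, -0.4]
opening: 0.682
pos [ 492.31 -118.95  101.96] shift tool mm [ 4.47 -0.16 10.39] turn deg [-0.46  0.9  -0.04] shift in goal axes [ 4.31 -0.24 10.46]
F [ 0.5  -0.13 -0.44] open 60.110514180051396 t 4.9
```

```bash
python3 -m creep '[4,0,9,0,1,0, 0,0,3,0,0,0, 0,0,0,0,0,0]'; python3 go.py 0.488 -0.119 0.0915 -2.6
```

```text
clock: 5.15
tool_pos: [0.4896, -0.1191, 0.0913]
eef_rot: [0.023, 1.0, -0.004, 0.0]
contact_force: [-0.6, 0.6, 0.0]
opening: 0.679
pos [ 489.64 -119.08   91.35] shift tool mm [ 1.64 -0.   -0.15] turn deg [-0.49  0.03 -0.04] shift in goal axes [ 1.64  0.   -0.15]
F [-0.62  0.64  0.  ] open 59.80599274424955 t 5.15
```

```bash
python3 -m creep '[0,0,0,0,0,0, 0,0,0,0,0,0, 0,0,0,0,0,0, 0,0,0,0,0,0, 0,0,0,0,0,0]' 5 15;python3 -m creep '[0,0,0,0,0,0, 0,0,0,0,0,0, 0,0,0,0,0,0]';  python3 go.py 0.488 -0.119 0.0915 -2.6
```

```text
clock: 5.57
tool_pos: [0.49, -0.1192, 0.092]
eef_rot: [0.023, 1.0, -0.004, 0.001]
contact_force: [-0.0, 0.4, -0.1]
opening: 0.327
clock: 5.82
tool_pos: [0.4901, -0.1192, 0.0922]
eef_rot: [0.023, 1.0, -0.004, 0.001]
contact_force: [0.7, -0.2, -0.1]
opening: 0.129
pos [ 490.13 -119.16   92.22] shift tool mm [2.14 0.07 0.71] turn deg [-0.5   0.09 -0.05] shift in goal axes [2.14 0.07 0.72]
F [ 0.66 -0.19 -0.1 ] open 11.406917714103498 t 5.8167
```

```bash
python3 -m creep '[0,-6,0,0,0,0, 0,-8,0,0,0,0, 0,-8,0,0,0,0, 0,-8,0,0,0,0, 0,-5,0,0,0,0]';  python3 go.py 0.488 -0.149 0.0915 -2.6
```

```text
clock: 6.23
tool_pos: [0.4888, -0.148, 0.0921]
eef_rot: [0.019, 1.0, 0.001, -0.0]
contact_force: [1.6, 22.4, 6.4]
opening: 0.127
pos [ 488.82 -148.02   92.12] shift tool mm [ 0.79 -1.01  0.62] turn deg [ 0.11 -0.03  0.45] shift in goal axes [ 0.78 -1.01  0.62]
F [ 1.65 22.37  6.39] open 11.167043637292412 t 6.2333
```

```bash
python3 -m creep '[0,-2,0,0,0,0, 0,-1,0,0,0,0, 0,0,0,0,0,0]';  python3 go.py 0.488 -0.149 0.0915 -2.6
```

```text
clock: 6.48
tool_pos: [0.4888, -0.1475, 0.0922]
eef_rot: [0.017, 1.0, 0.005, -0.0]
contact_force: [0.4, 2.0, -0.2]
opening: 0.131
pos [ 488.85 -147.53   92.2 ] shift tool mm [ 0.8  -1.51  0.69] turn deg [ 0.56 -0.07  0.64] shift in goal axes [ 0.78 -1.51  0.7 ]
F [ 0.35  2.03 -0.22] open 11.543419737564207 t 6.4833
```

Run:
```python
from h import *
for c,(x,y,w,h) in {"side":(240,140,170,140)}.items():
    s=snap(c); im=s["color"][y:y+h,x:x+w,::-1]
    k=3.5
    cv2.imwrite(f"pics/{c}3.png",cv2.resize(im,None,fx=k,fy=k,interpolation=cv2.INTER_CUBIC))
```

```text
(no output)
```

View pics/side3.png

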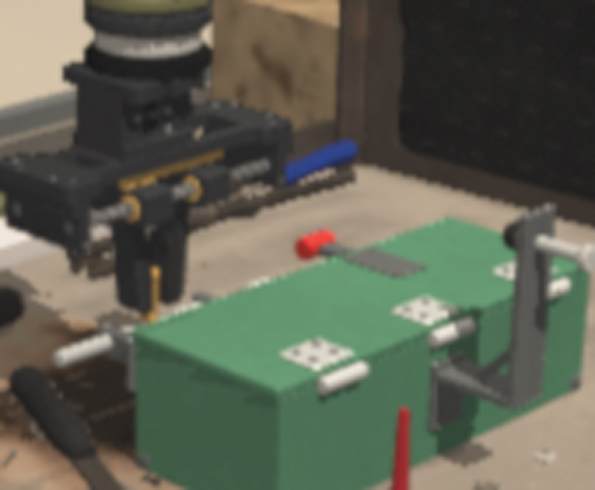

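```bash
python3 -m creep '[0,-3,0,0,0,0, 0,-3,0,0,0,0, 0,-3,0,0,0,0]';  python3 go.py 0.488 -0.149 0.0915 -2.6; python3 -m creep '[0,0,0,0,0,0]';python3 go.py 0.488 -0.149 0.0915 -2.6
```

```text
clock: 6.78
tool_pos: [0.4889, -0.1476, 0.0921]
eef_rot: [0.013, 1.0, 0.011, -0.001]
contact_force: [-0.3, 10.8, 3.8]
opening: 0.129
pos [ 488.87 -147.64   92.13] shift tool mm [ 0.83 -1.4   0.61] turn deg [ 1.25 -0.18  1.07] shift in goal axes [ 0.81 -1.4   0.63]
F [-0.27 10.79  3.76] open 11.36291469886658 t 6.7833
clock: 6.87
tool_pos: [0.4889, -0.1473, 0.0922]
eef_rot: [0.013, 1.0, 0.011, -0.001]
contact_force: [0.4, -0.4, -0.4]
opening: 0.131
pos [ 488.86 -147.33   92.16] shift tool mm [ 0.81 -1.71  0.62] turn deg [ 1.3  -0.19  1.12] shift in goal axes [ 0.78 -1.71  0.66]
F [ 0.41 -0.38 -0.42] open 11.564065055235005 t 6.8667
```

```bash
python3 -m creep '[0,0,0,0,0,0, 0,0,0,0,0,0, 0,0,0,0,0,0, 0,0,-15,0,0,0, 0,0,-25,0,0,0]' 60; python3 -m creep '[0,0,-30,1,0,1, 0,0,-30,0,0,0, 0,0,0,0,0,0]';python3 go.py 0.488 0.0107 0.15 -2.6;python3 - <<'E'
from h import *
for c,(x,y,w,h) in {"side":(240,140,170,140)}.items():
    s=snap(c); im=s["color"][y:y+h,x:x+w,::-1]
    k=3.5
    cv2.imwrite(f"pics/{c}4.png",cv2.resize(im,None,fx=k,fy=k,interpolation=cv2.INTER_CUBIC))
    print(find_in("bolt_knob","side"))
    for d in (0,.025,.027,.03): print(d,proj(s,[.488-.0454*d,-.119-d,.1045]))
E
```

```text
clock: 7.28
tool_pos: [0.4855, -0.1545, 0.1294]
eef_rot: [0.016, 1.0, 0.009, -0.005]
contact_force: [0.2, 0.5, -0.4]
opening: 0.48
clock: 7.53
tool_pos: [0.4864, -0.16, 0.1942]
eef_rot: [0.029, 1.0, -0.003, -0.004]
contact_force: [0.3, -0.6, -0.5]
opening: 0.675
pos [ 486.38 -160.01  194.17] shift tool mm [  7.89 170.79  43.2 ] turn deg [-0.35 -0.47 -0.71] shift in goal axes [  6.12 170.61  44.17]
F [ 0.27 -0.58 -0.47] open 59.485405954623 t 7.5333
[{'xy': [279.1, 228.7], 'score': 0.63}]
0 [291.12960484 217.48271766]
0.025 [282.79079136 220.28521986]
0.027 [282.11400994 220.51267206]
0.03 [281.09610654 220.85476827]
```

View pics/side4.png

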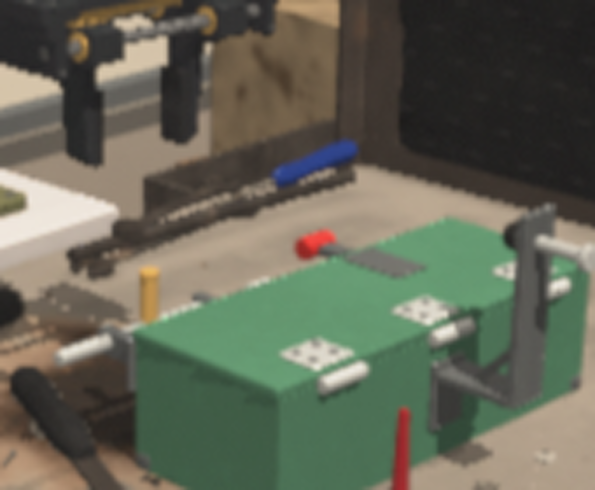

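Side view: the pin has moved from column 292 to about 282.6, matching the ~29 mm of tool travel, and I felt the hard end. The lid is still shut. Next is the red grip.

```bash
python3 -m creep '[2,35,0,0,0,-1, 2,35,10,0,0,0, 2,35,10,0,0,0, 1,35,10,0,0,0, 1,25,5,0,0,0]';python3 go.py 0.488 0.0107 0.13 -2.6
```

```text
clock: 8.05
tool_pos: [0.4823, -0.0015, 0.1493]
eef_rot: [0.031, 0.999, -0.007, -0.008]
contact_force: [0.8, -0.1, 0.3]
opening: 0.681
pos [482.35  -1.52 149.35] shift tool mm [-5.19 12.81 19.1 ] turn deg [-0.77 -0.91 -0.93] shift in goal axes [-5.09 12.46 19.35]
F [ 0.82 -0.11  0.25] open 59.970709439715485 t 8.05
```

```bash
python3 -m creep '[-3,10,0,-1,-1,-1, 0,0,10,0,0,0, 0,0,0,0,0,0]';python3 go.py 0.488 0.0107 0.07 -2.6;python3 - <<'E'
from h import *
for c,(x,y,w,h) in {"side":(240,110,190,150)}.items():
    s=snap(c); im=s["color"][y:y+h,x:x+w,::-1]
    k=4
    cv2.imwrite(f"pics/{c}5.png",cv2.resize(im,None,fx=k,fy=k,interpolation=cv2.INTER_CUBIC))
    print(find_in("lid_grip","side"))
    print(proj(s,[.488,.0107,.089]))
E
```

```text
clock: 8.3
tool_pos: [0.4825, 0.0166, 0.1334]
eef_rot: [0.015, 1.0, 0.003, -0.004]
contact_force: [0.0, -0.2, -0.4]
opening: 0.683
pos [482.5   16.57 133.42] shift tool mm [-6.17 -6.12 63.34] turn deg [ 0.37 -0.44  0.83] shift in goal axes [-5.76 -5.62 63.42]
F [ 0.02 -0.23 -0.41] open 60.13811878225216 t 8.3
[{'xy': [335.8, 227.2], 'score': 0.8}, {'xy': [278.0, 229.6], 'score': 0.4}]
[328.98748609 209.64477846]
```

View pics/side5.png

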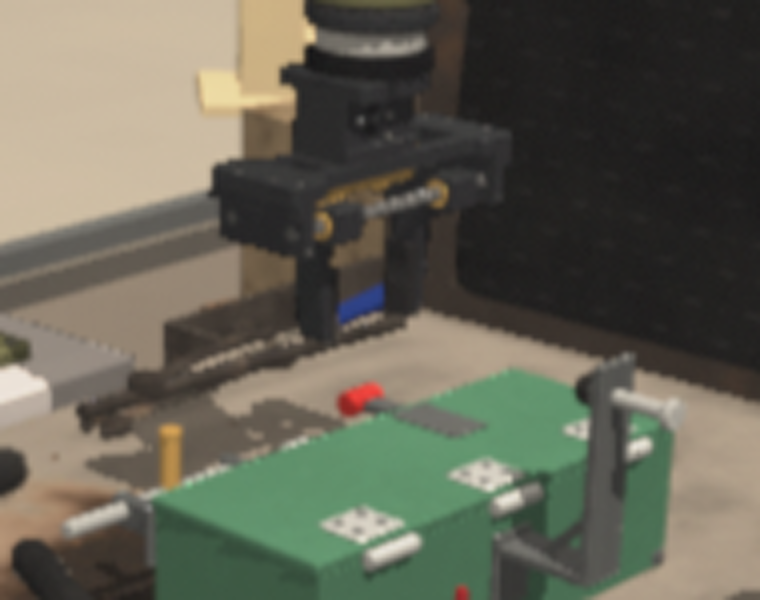

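```bash
python3 -m creep '[-6,-5,0,0,0,1, 0,0,10,0,0,0, 0,0,15,0,0,0, 0,0,0,0,0,0]';python3 go.py 0.489 0.0112 0.07 -2.6
```

```text
clock: 8.73
tool_pos: [0.4912, 0.0056, 0.1089]
eef_rot: [0.03, 1.0, 0.002, -0.001]
contact_force: [-2.1, 1.2, 0.1]
opening: 0.677
pos [491.17   5.63 108.91] shift tool mm [ 2.41  5.29 38.94] turn deg [ 0.21 -0.13 -0.79] shift in goal axes [ 2.42  5.46 38.91]
F [-2.08  1.2   0.06] open 59.62140855024489 t 8.7333
```

```bash
python3 -m creep '[2,5,8,0,0,-0.8, 0,0,12,0,0,0, 0,0,12,0,0,0, 0,0,4,0,0,0, 0,0,0,0,0,0]';python3 go.py 0.489 0.0112 0.07 -2.6
```

```text
clock: 9.15
tool_pos: [0.49, 0.0096, 0.0711]
eef_rot: [0.023, 1.0, 0.002, -0.0]
contact_force: [-0.1, 0.4, -0.2]
opening: 0.68
pos [490.04   9.6   71.08] shift tool mm [1.12 1.55 1.09] turn deg [ 0.18 -0.03 -0.08] shift in goal axes [1.12 1.55 1.08]
F [-0.14  0.42 -0.23] open 59.93197035611578 t 9.15
```

```bash
python3 -m creep '[1,1,0,0,0,0, 0,0,0,0,0,0, 0,0,0,0,0,0, 0,0,0,0,0,0, 0,0,0,0,0,0]' 10 18; python3 -m creep '[0,0,0,0,0,0, 0,0,0,0,0,0, 0,0,0,0,0,0]'; python3 go.py 0.489 0.0112 0.07 -2.6
python3 - <<'E'
from h import *
for c,(x,y,w,h) in {"side":(270,130,140,120),"top":(180,150,200,150)}.items():
    s=snap(c); im=s["color"][y:y+h,x:x+w,::-1]
    k=4
    cv2.imwrite(f"pics/{c}6.png",cv2.resize(im,None,fx=k,fy=k,interpolation=cv2.INTER_CUBIC))
E
```

```text
clock: 9.57
tool_pos: [0.4896, 0.0111, 0.0727]
eef_rot: [0.023, 1.0, 0.002, 0.001]
contact_force: [-1.0, 7.3, -2.2]
opening: 0.326
clock: 9.82
tool_pos: [0.4897, 0.0127, 0.0728]
eef_rot: [0.022, 1.0, 0.003, 0.001]
contact_force: [0.6, 0.0, -2.6]
opening: 0.288
pos [489.74  12.74  72.84] shift tool mm [ 0.67 -1.58  2.83] turn deg [0.31 0.11 0.07] shift in goal axes [ 0.67 -1.57  2.84]
F [ 0.6   0.01 -2.65] open 25.400929317885065 t 9.8167
```

View pics/side6.png

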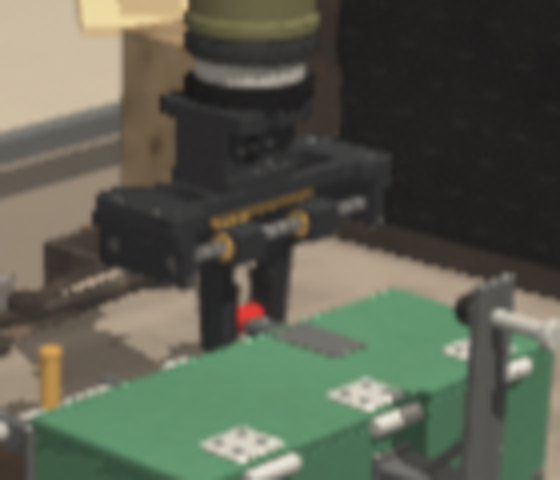

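The picture shows the fingers closed on the ends of the red roller (zoom (250,318)), with the opening at 25.4 mm. Now I'll follow the arc.

```bash
cat > arc.py <<'E'
from h import *
import sys
np.set_printoptions(precision=1,suppress=True)
P0=np.array([.4897,.0127,.0728]); a=np.radians(-2.6)
cx=np.array([np.cos(a),np.sin(a),0]); r=.1531; f0=np.arctan2(4,153)
H=P0+.153*cx-[0,0,.004]
st=get_state(); p=np.array(st["tool_pos"]); Rm=R.from_quat(st["eef_rot"])
d=p-H; u=d@cx; v=d[2]; th=np.arctan2(v,-u)-f0
F=np.array(st["contact_force"]); ph=th+f0; tang=np.sin(ph)*cx+np.array([0,0,np.cos(ph)])
rad=-np.cos(ph)*cx+np.array([0,0,np.sin(ph)])
print("th %.3f rad err %.1f mm lateral %.1f"%(th,1000*(np.hypot(u,v)-r),1000*(d@np.cross([0,0,1],cx))),"F",F,"tang %.1f rad %.1f"%(F@tang,F@rad),"open %.1f t %.2f"%(st["opening"]*88.1,st["clock"]))
y=np.array([-np.sin(a),np.cos(a),0]); T=R.from_matrix(np.c_[-cx,y,[0,0,-1]])
print("turn",np.degrees((Rm.inv()*T).as_rotvec()))
if len(sys.argv)>1:
  dt=float(sys.argv[1]); q=p
  for i in range(1,6):
    f=th+dt*i+f0; w=H+r*(-np.cos(f)*cx+np.array([0,0,np.sin(f)])); print(round(th+dt*i,3),Rm.inv().apply(w-q)*1000); q=w
E
python3 arc.py .05
```

```text
th 0.000 rad err -0.1 mm lateral 0.0 F [ 0.7  0.8 -2.9] tang -2.9 rad -0.7 open 25.5 t 9.92
turn [0.3 0.1 0.1]
0.05 [-0.3  0.  -7.6]
0.1 [-0.8  0.  -7.6]
0.15 [-1.2  0.  -7.6]
0.2 [-1.5  0.  -7.5]
0.25 [-1.9  0.  -7.4]
```

```bash
python3 -m creep '[0,0,-8,0,0,0, -1,0,-8,0,0,0, -1,0,-8,0,0,0, -2,0,-8,0,0,0]'; python3 arc.py .08
```

```text
clock: 10.25
tool_pos: [0.4937, 0.0125, 0.106]
eef_rot: [0.022, 1.0, 0.003, 0.0]
contact_force: [-0.2, 1.8, -5.4]
opening: 0.288
th 0.219 rad err 0.5 mm lateral 0.0 F [-0.2  1.8 -5.4] tang -5.3 rad -1.0 open 25.4 t 10.25
turn [0.3 0.  0.1]
0.299 [ -3.9   0.  -11.6]
0.379 [ -4.4   0.1 -11.4]
0.459 [ -5.3   0.1 -11.1]
0.539 [ -6.1   0.1 -10.6]
0.619 [ -7.    0.  -10.1]
```

```bash
python3 -m creep '[-4,0,-12,0,0,0, -4.5,0,-11.5,0,0,0, -5.5,0,-11,0,0,0, -6,0,-10.5,0,0,0, -7,0,-10,0,0,0]'; python3 arc.py .08
```

```text
clock: 10.67
tool_pos: [0.5223, 0.0112, 0.167]
eef_rot: [0.022, 1.0, 0.003, 0.002]
contact_force: [5.5, 0.4, -11.0]
opening: 0.292
th 0.658 rad err 2.3 mm lateral 0.0 F [  5.5   0.4 -11. ] tang -5.1 rad -11.2 open 25.8 t 10.67
turn [0.4 0.2 0.1]
0.738 [-9.9  0.  -7.7]
0.818 [-8.9  0.  -8.5]
0.898 [-9.5  0.  -7.7]
0.978 [-10.1   0.   -6.9]
1.058 [-10.6   0.   -6.1]
```

```bash
python3 -m creep '[-10.5,0,-7,0,0,0, -9.5,0,-8,0,0,0, -10,0,-7,0,0,0, -10.5,0,-6,0,0,0, -11,0,-5.5,0,0,0]'; python3 arc.py .07
```

```text
clock: 11.08
tool_pos: [0.566, 0.0093, 0.2048]
eef_rot: [0.022, 1.0, 0.004, -0.006]
contact_force: [0.8, 2.0, -9.9]
opening: 0.292
th 1.032 rad err 3.0 mm lateral 0.1 F [ 0.8  2.  -9.9] tang -4.3 rad -9.0 open 25.7 t 11.08
turn [ 0.4 -0.7  0.1]
1.102 [-11.   -0.1  -2.5]
1.172 [-9.8  0.  -4.4]
1.242 [-10.1   0.   -3.7]
1.312 [-10.3   0.   -3. ]
1.382 [-10.5   0.   -2.2]
```

```bash
python3 -m creep '[-11,0,-1.5,0,-0.5,0, -10,0,-3.5,0,0,0, -10,0,-3,0,0,0, -10.5,0,-2,0,0,0, -10.5,0,-1.5,0,0,0]'; python3 arc.py .04
```

```text
clock: 11.5
tool_pos: [0.6044, 0.0076, 0.2197]
eef_rot: [0.022, 1.0, 0.004, -0.017]
contact_force: [-3.3, 1.6, 0.5]
opening: 0.292
th 1.297 rad err 2.5 mm lateral 0.2 F [-3.3  1.6  0.5] tang -3.1 rad 1.3 open 25.8 t 11.50
turn [ 0.4 -1.9  0. ]
1.337 [-6.6 -0.2  0.8]
1.377 [-6.   0.  -1.3]
1.417 [-6.   0.  -1.1]
1.457 [-6.1  0.  -0.9]
1.497 [-6.1 -0.  -0.6]
```

```bash
python3 -m creep '[-6.5,0,0,0,-1,0, -6,0,-1,0,-1,0, -6,0,-1,0,0,0, -6,0,-1,0,0,0, -6,0,-0.5,0,0,0]'; python3 arc.py .02
```

```text
clock: 11.92
tool_pos: [0.6285, 0.0066, 0.2236]
eef_rot: [0.023, 1.0, 0.004, -0.006]
contact_force: [-3.3, 0.8, -0.9]
opening: 0.288
th 1.454 rad err 2.4 mm lateral 0.2 F [-3.3  0.8 -0.9] tang -3.4 rad -0.6 open 25.4 t 11.92
turn [ 0.4 -0.7  0. ]
1.474 [-3.3 -0.2  2.1]
1.494 [-3.1  0.  -0.2]
1.514 [-3.1  0.  -0.2]
1.534 [-3.1 -0.  -0.1]
1.554 [-3.1 -0.  -0. ]
```

```bash
python3 -m creep '[-4,0,0,0,-0.5,0, -4,0,0,0,0,0, -4,0,0,0,0,0, -4,0,0,0,0,0, -3,0,0,0,0,0]'; python3 arc.py .013
python3 - <<'E'
from h import *
for c,(x,y,w,h) in {"side":(300,90,150,150),"top":(180,100,200,150)}.items():
    s=snap(c); im=s["color"][y:y+h,x:x+w,::-1]
    k=4
    cv2.imwrite(f"pics/{c}7.png",cv2.resize(im,None,fx=k,fy=k,interpolation=cv2.INTER_CUBIC))
E
```

```text
clock: 12.33
tool_pos: [0.6497, 0.0057, 0.2241]
eef_rot: [0.023, 1.0, 0.004, -0.001]
contact_force: [-3.1, 1.4, -1.5]
opening: 0.293
th 1.591 rad err 2.4 mm lateral 0.3 F [-3.1  1.4 -1.5] tang -3.1 rad -1.6 open 25.8 t 12.33
turn [ 0.4 -0.1  0. ]
1.604 [-1.9 -0.3  2.4]
1.617 [-2.  -0.   0.1]
1.63 [-2.  -0.   0.2]
1.643 [-2.  -0.   0.2]
1.656 [-2.  -0.   0.2]
```

View pics/side7.png

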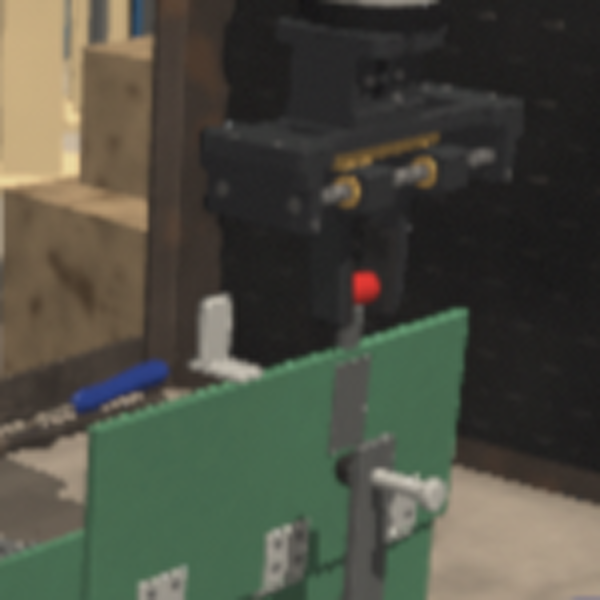

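View pics/top7.png

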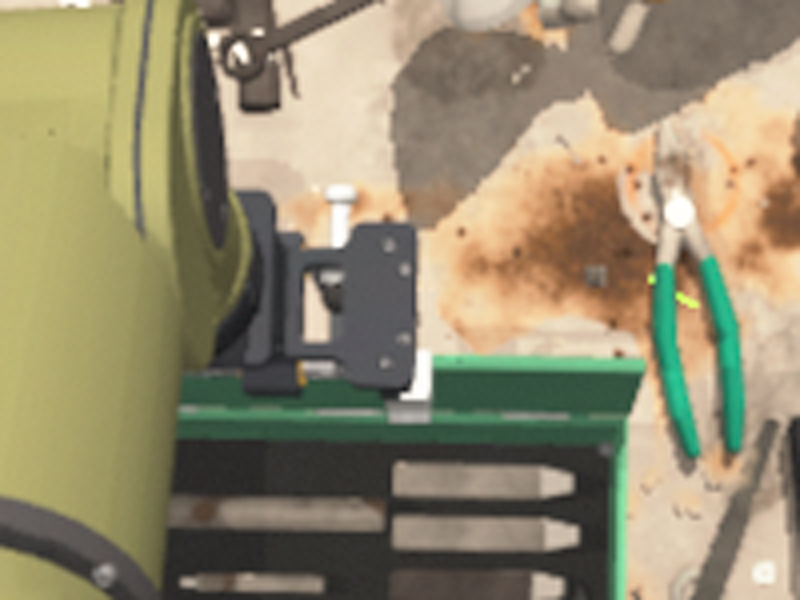

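```bash
python3 -m creep '[-2.5,0,0.2,0,0,0, -2.5,0,0.2,0,0,0, -2.5,0,0.2,0,0,0, -2.5,0,0.3,0,0,0, -2.5,0,0.3,0,0,0]'; python3 arc.py .016
```

```text
clock: 12.85
tool_pos: [0.6631, 0.0051, 0.2228]
eef_rot: [0.023, 1.0, 0.004, -0.001]
contact_force: [-2.3, 1.7, -1.8]
opening: 0.293
th 1.677 rad err 2.3 mm lateral 0.3 F [-2.3  1.7 -1.8] tang -2.1 rad -2.1 open 25.8 t 12.85
turn [ 0.4 -0.1  0. ]
1.693 [-2.1 -0.3  2.6]
1.709 [-2.4 -0.   0.4]
1.725 [-2.4 -0.   0.4]
1.741 [-2.4 -0.   0.5]
1.757 [-2.4 -0.   0.5]
```

```bash
python3 -m creep '[-2.5,0,0.4,0,0,0, -2.5,0,0.4,0,0,0, -2.5,0,0.4,0,0,0, -2.5,0,0.5,0,0,0]'; python3 arc.py .016
```

```text
clock: 13.18
tool_pos: [0.6741, 0.0046, 0.221]
eef_rot: [0.023, 1.0, 0.004, -0.001]
contact_force: [-2.5, 1.4, -0.6]
opening: 0.295
th 1.749 rad err 2.3 mm lateral 0.3 F [-2.5  1.4 -0.6] tang -2.4 rad -1.1 open 26.0 t 13.18
turn [ 0.4 -0.1  0. ]
1.765 [-1.9 -0.3  2.8]
1.781 [-2.4 -0.   0.5]
1.797 [-2.4 -0.   0.6]
1.813 [-2.4 -0.   0.6]
1.829 [-2.4 -0.   0.7]
```

```bash
python3 -m creep '[-2.5,0,0.5,0,0,0, -2.5,0,0.6,0,0,0, -2.5,0,0.6,0,0,0]'; python3 arc.py .016
```

```text
clock: 13.43
tool_pos: [0.6823, 0.0042, 0.219]
eef_rot: [0.023, 1.0, 0.004, -0.001]
contact_force: [-2.6, 1.2, -2.7]
opening: 0.291
th 1.804 rad err 2.3 mm lateral 0.3 F [-2.6  1.2 -2.7] tang -1.8 rad -3.3 open 25.6 t 13.43
turn [ 0.4 -0.2  0. ]
1.82 [-1.8 -0.3  2.8]
1.836 [-2.4 -0.   0.7]
1.852 [-2.3 -0.   0.7]
1.868 [-2.3 -0.   0.8]
1.884 [-2.3 -0.   0.8]
```

```bash
python3 -m creep '[-2.5,0,0.7,0,0,0, -2.5,0,0.8,0,0,0, -2.5,0,0.8,0,0,0]'; python3 arc.py .016
python3 - <<'E'
from h import *
for c,(x,y,w,h) in {"side":(340,150,100,100)}.items():
    s=snap(c); im=s["color"][y:y+h,x:x+w,::-1]
    k=6
    cv2.imwrite(f"pics/{c}8.png",cv2.resize(im,None,fx=k,fy=k,interpolation=cv2.INTER_CUBIC))
E
```

```text
clock: 13.68
tool_pos: [0.6908, 0.0039, 0.2165]
eef_rot: [0.023, 1.0, 0.004, -0.001]
contact_force: [-3.5, 1.0, -1.5]
opening: 0.295
th 1.861 rad err 2.3 mm lateral 0.3 F [-3.5  1.  -1.5] tang -2.9 rad -2.5 open 26.0 t 13.68
turn [ 0.4 -0.1  0. ]
1.877 [-1.6 -0.3  2.9]
1.893 [-2.3 -0.   0.8]
1.909 [-2.3 -0.   0.8]
1.925 [-2.3 -0.   0.9]
1.941 [-2.3 -0.   0.9]
```

View pics/side8.png

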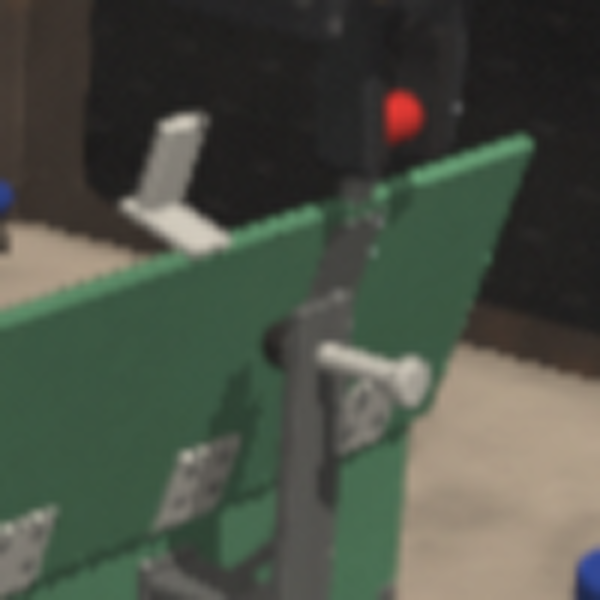

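The lid is now close to the black buffer tip (zoom (278,343)), so I'll take smaller steps and check the force.

```bash
python3 -m creep '[-2,0,0.7,0,0,0, -2,0,0.8,0,0,0]'; python3 arc.py | head -1;  python3 -m creep '[-2,0,0.8,0,0,0]'; python3 arc.py | head -1
```

```text
clock: 13.9
tool_pos: [0.6956, 0.0036, 0.2148]
eef_rot: [0.023, 1.0, 0.004, -0.001]
contact_force: [-2.4, 0.8, -1.1]
opening: 0.293
th 1.894 rad err 2.3 mm lateral 0.3 F [-2.4  0.8 -1.1] tang -1.9 rad -1.9 open 25.8 t 13.90
clock: 13.98
tool_pos: [0.6978, 0.0035, 0.214]
eef_rot: [0.023, 1.0, 0.004, -0.001]
contact_force: [-1.7, 0.7, -0.4]
opening: 0.293
th 1.909 rad err 2.3 mm lateral 0.3 F [-1.7  0.7 -0.4] tang -1.5 rad -1.0 open 25.8 t 13.98
```

```bash
python3 -m creep '[-2,0,0.8,0,0,0, -2,0,0.8,0,0,0]'; python3 arc.py | head -1;  python3 -m creep '[-2,0,0.8,0,0,0]'; python3 arc.py | head -1
```

```text
clock: 14.15
tool_pos: [0.7022, 0.0034, 0.2122]
eef_rot: [0.023, 1.0, 0.004, -0.001]
contact_force: [-3.4, 1.1, -1.4]
opening: 0.29
th 1.939 rad err 2.2 mm lateral 0.3 F [-3.4  1.1 -1.4] tang -2.7 rad -2.6 open 25.5 t 14.15
clock: 14.23
tool_pos: [0.704, 0.0033, 0.2114]
eef_rot: [0.023, 1.0, 0.004, -0.001]
contact_force: [-6.7, 0.9, 2.4]
opening: 0.294
th 1.952 rad err 2.2 mm lateral 0.3 F [-6.7  0.9  2.4] tang -7.2 rad -0.5 open 25.9 t 14.23
```

```bash
python3 -m creep '[-1.5,0,0.6,0,0,0]'; python3 arc.py | head -1;  python3 -m creep '[-1.5,0,0.6,0,0,0]'; python3 arc.py | head -1
```

```text
clock: 14.32
tool_pos: [0.7048, 0.0033, 0.2111]
eef_rot: [0.023, 1.0, 0.004, -0.002]
contact_force: [-8.2, 1.0, 4.0]
opening: 0.292
th 1.957 rad err 2.2 mm lateral 0.4 F [-8.2  1.   4. ] tang -9.2 rad 0.4 open 25.7 t 14.32
clock: 14.4
tool_pos: [0.7051, 0.0032, 0.2109]
eef_rot: [0.023, 1.0, 0.004, -0.004]
contact_force: [-8.7, 1.6, 6.1]
opening: 0.293
th 1.960 rad err 2.2 mm lateral 0.3 F [-8.7  1.6  6.1] tang -10.5 rad 2.1 open 25.8 t 14.40
```

```bash
python3 -m creep '[-1,0,0.5,0,0,0, -1,0,0.5,0,0,0, -1,0,0.5,0,0,0]'; python3 arc.py | head -1; python3 -m creep '[-1,0,0.5,0,0,0, -1,0,0.5,0,0,0, -1,0,0.5,0,0,0]'; python3 arc.py
```

```text
clock: 14.65
tool_pos: [0.705, 0.0032, 0.2109]
eef_rot: [0.023, 1.0, 0.004, -0.008]
contact_force: [-7.3, 0.6, 3.4]
opening: 0.291
th 1.959 rad err 2.2 mm lateral 0.3 F [-7.3  0.6  3.4] tang -8.1 rad 0.2 open 25.7 t 14.65
clock: 14.9
tool_pos: [0.7049, 0.0032, 0.2109]
eef_rot: [0.023, 1.0, 0.004, -0.011]
contact_force: [-7.4, 0.6, 3.8]
opening: 0.292
th 1.959 rad err 2.1 mm lateral 0.3 F [-7.4  0.6  3.8] tang -8.3 rad 0.5 open 25.8 t 14.90
turn [ 0.4 -1.3 -0. ]
```

```bash
python3 -m creep '[-1.4,0,0.6,0,0,0, -1.4,0,0.6,0,0,0]'; python3 arc.py | head -1; python3 -m creep '[-1.4,0,0.6,0,0,0, -1.4,0,0.6,0,0,0, -1.2,0,0.5,0,0,0]'; python3 arc.py
```

```text
clock: 15.07
tool_pos: [0.705, 0.0033, 0.2108]
eef_rot: [0.023, 1.0, 0.004, -0.015]
contact_force: [-8.3, 0.4, 4.4]
opening: 0.294
th 1.959 rad err 2.0 mm lateral 0.3 F [-8.3  0.4  4.4] tang -9.4 rad 0.7 open 25.9 t 15.07
clock: 15.32
tool_pos: [0.7049, 0.0032, 0.2107]
eef_rot: [0.023, 1.0, 0.004, -0.019]
contact_force: [-8.3, 1.4, 3.9]
opening: 0.29
th 1.959 rad err 1.9 mm lateral 0.3 F [-8.3  1.4  3.9] tang -9.2 rad 0.2 open 25.5 t 15.32
turn [ 0.4 -2.2 -0. ]
```

```bash
python3 -m creep '[0,0,0,0,0,0, 0,0,0,0,0,0]'; python3 arc.py|head -1;  python3 -m creep '[0,0,0,0,0,0, 0,0,0,0,0,0, 0,0,0,0,0,0, 0,0,0,0,0,0, 0,0,0,0,0,0]' 60; python3 arc.py
```

```text
clock: 15.48
tool_pos: [0.7042, 0.0033, 0.2111]
eef_rot: [0.023, 1.0, 0.004, -0.02]
contact_force: [-4.0, 1.7, -0.8]
opening: 0.293
th 1.954 rad err 2.0 mm lateral 0.3 F [-4.   1.7 -0.8] tang -3.4 rad -2.4 open 25.8 t 15.48
clock: 15.9
tool_pos: [0.7107, 0.0007, 0.2138]
eef_rot: [0.024, 1.0, 0.003, -0.012]
contact_force: [-0.4, -0.4, -0.1]
opening: 0.646
th 1.985 rad err 7.1 mm lateral -2.0 F [-0.4 -0.4 -0.1] tang -0.3 rad -0.2 open 56.9 t 15.90
turn [ 0.3 -1.4 -0.1]
```

```bash
python3 -m creep '[0,0,-15,0,-0.7,0, 0,0,-25,0,-0.7,0, 0,0,-30,0,0,0, 0,0,-30,0,0,0, 0,0,0,0,0,0]'; python3 arc.py
python3 - <<'E'
from h import *
for c,(x,y,w,h) in {"side":(240,120,200,150),"top":(180,100,200,150)}.items():
    s=snap(c); im=s["color"][y:y+h,x:x+w,::-1]
    k=4
    cv2.imwrite(f"pics/{c}9.png",cv2.resize(im,None,fx=k,fy=k,interpolation=cv2.INTER_CUBIC))
E
```

```text
clock: 16.32
tool_pos: [0.7117, -0.0008, 0.3203]
eef_rot: [0.024, 1.0, 0.002, 0.002]
contact_force: [0.6, -0.5, 1.2]
opening: 0.68
th 1.814 rad err 107.8 mm lateral -3.4 F [ 0.6 -0.5  1.2] tang 0.3 rad 1.3 open 59.9 t 16.32
turn [ 0.2  0.2 -0.2]
```

View pics/side9.png

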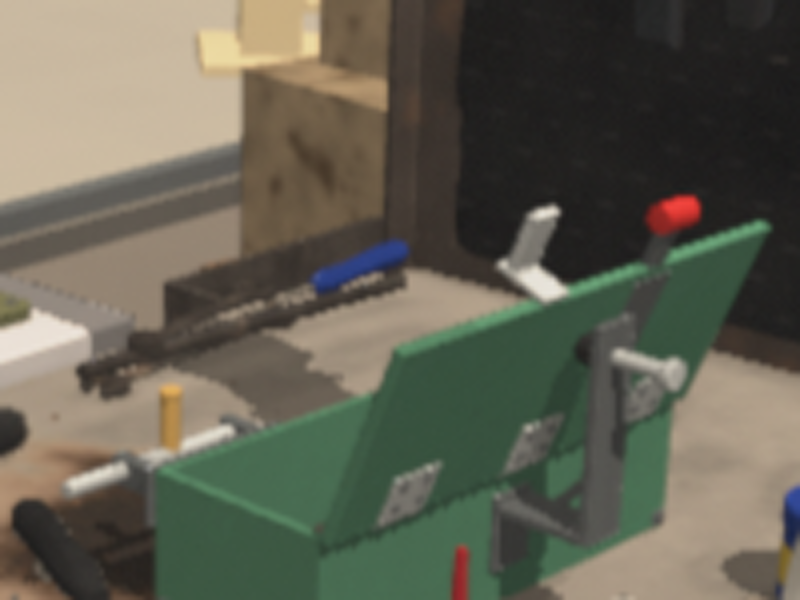

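View pics/top9.png

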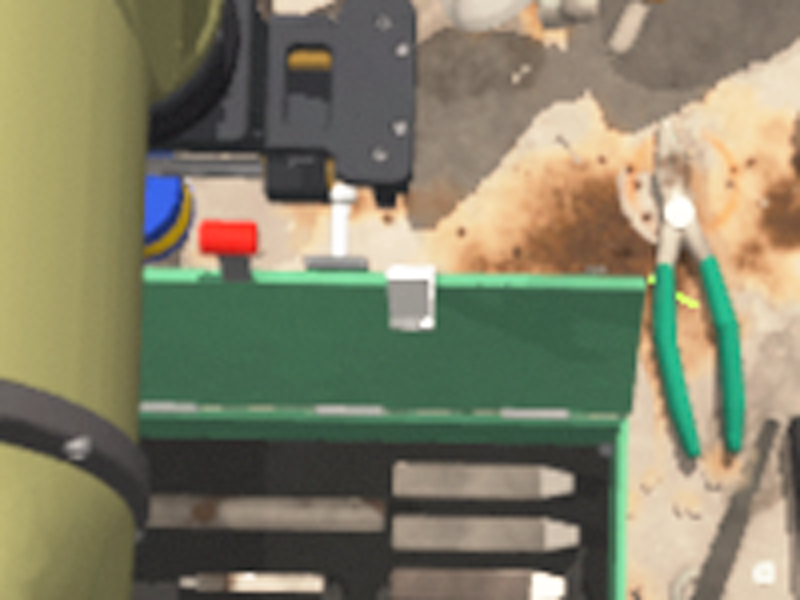

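Run:
```python
from h import *
np.set_printoptions(precision=4,suppress=True)
s,t=snapshot("side"),snapshot("top")
p,e=tri(s,(408.25,174),t,(237,159.5)); print("grip",p,e)
for th in (1.9,1.93,1.945,1.957):
    f=th+.026; g=np.array([.4897,.0127,.089])+[.153*np.cos(np.radians(-2.6)),.153*np.sin(np.radians(-2.6)),-.004]
    a=np.radians(-2.6); w=g+.153*(-np.cos(f)*np.array([np.cos(a),np.sin(a),0])+np.array([0,0,np.sin(f)]))
    print(th,w,proj(s,w),proj(t,w))
import pickle
S=pickle.load(open("S0.pkl","rb"))
for n in["grease_tin","torch_black","black_case","plier_green"]:
  for c in("side","top"): print(n,c,[(np.round(d["xy"],1).tolist(),round(d["score"],2)) for d in find_in(n,c)[:2]])
```

```text
grip [0.7005 0.0047 0.2227] 0.0019406447766375286
1.9 [0.6957 0.0033 0.2284] [405.6838 171.0418] [236.9511 160.8861]
1.93 [0.7    0.0032 0.2268] [407.3232 172.263 ] [237.1533 158.8175]
1.945 [0.7021 0.0031 0.2259] [408.1355 172.8958] [237.2578 157.8028]
1.957 [0.7038 0.003  0.2252] [408.7815 173.4126] [237.3429 157.0007]
grease_tin side [([443.1, 246.2], 0.61), ([371.3, 209.9], 0.49)]
grease_tin top [([222.1, 152.1], 0.73)]
torch_black side [([188.9, 267.5], 0.57)]
torch_black top [([399.0, 312.8], 0.82)]
black_case side [([244.2, 301.3], 0.93)]
black_case top [([399.4, 233.6], 0.78)]
plier_green side [([326.0, 308.4], 0.85), ([371.4, 210.3], 0.48)]
plier_green top [([348.6, 175.1], 0.83)]
```

```bash
python3 -c "
from plant import *
s=get_state();print(s['clock'],s['contact_force']);print(finish_job())"
```

```text
16.9167 [-0.45575845  0.35909056 -0.14328364]
the job is handed in; nothing more can be done
None
```

The bolt is fully back, and the lid is open past upright and resting on the rubber buffer. I handed the job in at 16.9 s; no verdict is reported.

**Bolt:** I pinched the brass knob and slid it about 29 mm until it hit a hard end. The last picture still shows the pin in that position.

**Lid:** I swung it over by the red grip and it met the buffer at about 1.945 rad. I held it there for about 1 s with 7–10.5 N of push at the grip. That works out to roughly 10–16 N on the buffer, above the 5 N needed and well under 30 N. I then let go and lifted the hand about 100 mm clear.

**Last checks:**
- **Lid angle:** The side camera puts the lid at about 1.945–1.957 rad, which matches the angle where it met the buffer. The top camera reads about 0.03 rad lower, within its 2 mm calibration error.
- **Resting force:** I could not measure the force on the buffer after letting go. That it still rests there is inferred from the stiff hinge and the pictures.
- **Bystanders:** They were found at practically the same pixels as at the start. The exception is the grease tin in the top view, which read 11 pixels off because the arm partly hid it; the side view shows it unmoved.
- **Robot:** The wrist force was about zero, and it touched nothing.

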